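# Ease the spring clip off a thread stand with a forked wedge

### The arm

A 6-joint arm with a two-finger parallel gripper is mounted at the origin on a cart in front of the work surface, level with it; the furniture and walls round the work are solid. World frame = base frame: x ahead of the robot, y to its left, z up, the work surface at z = 0. Lengths are in m, angles in rad, forces in N, time in s.
With the tool pointing down it reaches from about 0.225 to 0.875 m from the base axis. Payload 3.4 kg.
Tool frame: the origin (TCP) lies on the centre line of the jaws, within the pads' length; the fingertips stand 14 mm ahead of it and the grasp point (between the pads) lies 5 mm behind it; z points along the fingers, x is the direction in which the jaws open and shut, and the axes are right-handed (so a half turn about z gives the same grasp; the last joint's range is limited). The gripper opens to 85 mm and grips with 20 to 120 N. Pads are 22 mm wide; open, the fingers measure 114 mm over their backs; the gripper's body (76 mm by 85 mm) begins 54 mm behind the grasp point. The pads swing forward as they close: fully open they stand 13 mm farther back than shut.
Start: joints at [-1.465, 0.276, 1.505, -0, 1.361, -0.121], TCP at [0.129, -0.56, 0.245] pointing down, gripper open.
Joint ranges: [-2.89, 2.89], [-0.75, 2.08], [0.22, 2.7], [-1.18, 4.32], [0.11, 2.71], [-2.7, 2.7]. Speed limits (rad/s): [2.57, 2.57, 3.14, 3.14, 3.14, 3.14].

### API

Orientations are given as a unit quaternion [x, y, z, w].
In Python, from bench import observe, read_camera, calibration, close_job gives the robot as it stands. The module is installed in compiled form; this text tells all that it offers.
- The arm moves only by the tool move_arm, never from a script. Its argument "rows" is a list of rows, each a list of 3 entries, a list of its own where there are three numbers: the turn, a rotation vector about the tool's x, y, z in rad, then the shift along the tool's x, y, z in cm, then the closure, from 0 (fully open) to 1 (shut). A call has 1 to 20 rows; each row is the pose to reach, as a shift and turn from the pose commanded when the call began, along the tool's axes at that moment; what a row does not reach only later rows make up. A row lasts 1/12 s, in which the tool goes at most 41.7 mm and 7.16 degrees, less where a joint would pass 70% of its speed; a pose out of reach is approached as far as the arm can. A call with a gripper value outside its range is refused whole. The fingers move at their own pace and stop on an object; the grip force is fixed at half the most. Time passes only in rows, so rows that repeat a pose let the fingers close. It gives the time, the measured TCP pose, the force and the opening at its end, in the units of the state.
- observe(): the state, without advancing time (a new reading comes with each control period).
- read_camera(name): name is "scene" or "top"; returns the picture (400x640x3 uint8, red, green, blue); there is no depth.
- calibration(name): a dict with "vfov" (degrees; the focal length in pixels is half the picture's height over the tangent of half this angle, whatever the lens; pixels are square), "cx", "cy" (the principal point, pixels), "extrinsics" (4x4, takes a point from world to camera coordinates). Camera axes: x right, y down, z forward; pixel columns grow to the right and rows downward; lengths in m; the calibration is good to about 2 mm. A picture is of the moment at which its call begins. calibration takes no time and is no camera call.
- close_job(): hands the job in, once; it reports no verdict.
The state is a dict: "time_s": time; "joint_pos": joint angles; "joint_velocities": joint speeds; "joint_torque": joint torques, N m; "tcp_pos": TCP position; "ee_rot": TCP orientation; "contact_force": force on the tool from outside, world axes, zero at the start; "torque": the same for the moment, N m; "opening": finger opening in m.
Only numpy, scipy, OpenCV 4.12 (cv2) and the standard library are available. Lean on these libraries where they do the work, as an engineer would, in place of code of your own. Each camera call takes 0.05 s, during which the arm holds its last target. There are 200 camera calls.

### The job

The reel on the thread stand is to be changed, so take off the wire spring clip that holds it down. Slide the forked wedge flat along the disc, gently, one prong each side of the spindle, until the clip has spread and ridden up over the collar; do not pull the clip off its groove with the gripper and do not ram or press the stand hard. Then lay the wedge flat on the table again, clear of the stand, lift the loosened clip off the spindle and put it in the open tin, disturbing nothing else.

Things in the scene. Friction and masses are not known exactly. Their poses are not given: they have to be found in the camera images.
- stand: thread stand, fixed and stiff. Origin on the table under its upright steel spindle; z up; x runs along the grey base plate (x -47 to 157 mm, 86 mm wide, top at 13 mm) from the spindle end, nearest the robot, to the thread tensioner (x 104 to 145 mm, 70 mm high). On the spindle sits a wooden thread reel 35 mm across, on it a flat dark steel disc
- spindle (a point): point on the spindle's axis level with the disc's top face, 63 mm above the stand's origin; axes as the stand. The disc is 72 mm across, 3 mm thick and overhangs the reel. The clip lies on it, and the wedge slides flat on it from the clip's bow side (the stand's -x, the robot's side)
- collar (a point): spindle axis at the collar's upper edge, 8.5 mm above the disc. The spindle is a square steel bar with a turned collar: above the disc a 10 mm square neck up to 3.5 mm, a cone widening to the collar 15 mm across at 7.8 to 8.5 mm, a cone narrowing until 15 mm, then a nose (8 mm along x, 9.8 mm along y) that ends 30 mm above the disc
- clip: spring clip of 4 mm bright steel wire, 49 x 31 mm, 18 g, lying level on the disc round the square neck, which keeps it from turning. Origin between its waists, on the spindle's axis, mid wire (2 mm above the disc); z up; x from the closed bow to the open end, along the stand's x. Each leg bends in to a waist (wire at y +-7 mm) that grips the neck. Wire, spindle, disc and prongs are oiled (friction about 0.2)
- clip_bow (a point): middle of the closed bow, 28.5 mm behind the clip's origin (-x) and 5 mm higher than the legs, so its wire clears the disc by 5 mm; at x -25.5 mm, y +-10.5 mm by 3 mm; the outermost wire is at x -30.5 mm. Bow and rear legs are stiff; the legs flex outward at the bends before the waists (x -11.5 mm, y +-13.5 mm)
- clip_legs (a point): point midway between the straight rear parts of the two legs, 16 mm behind the clip's origin; there the wire runs along x at y +-13.5 mm (x -20.5 to -11.5 mm), 31 mm over both wires: the place to pinch it from above. Before the waist the legs are again at y +-13.5 mm (x 11.5 to 18 mm). Once sprung off the collar the clip sits lightly on the nose, about level, origin 13 to 18 mm above the disc; it lifts off with 1 or 2 N
- wedge: forked steel wedge with dark wooden handle, 176 mm long, about 0.16 kg, lying flat. Origin on its flat underside below the handle; x to the prongs, z up. Handle x -51 to 39 mm, 20 mm wide (y), top 30 mm above the underside; grip it across y near x 0. It balances about 25 mm ahead of the origin
- wedge_tip (a point): point midway between the prong tips, on the underside (x 125 mm). Prongs lie at y +-10 to +-21 mm, tips 2 mm thick; their tops slope up to 9 mm at 45 mm behind the tips. Pushed under the clip's legs it takes 5 to 15 N; the clip springs off the collar when this point is 22 to 40 mm past the spindle's axis
- wedge_slot (a point): closed end of the 20 mm wide slot between the prongs, on the underside, 66 mm behind the tips; the prongs are 9 mm thick over the 21 mm before it. It meets the collar when the tips are 58 mm past the spindle's axis: stop before that
- tin: small red hinged tin standing open, loose, 66 x 100 mm, rim 18 mm high. Origin at the middle of its underside; inside 56 mm (x) by 94 mm (y), 16 mm deep; the lid stands up along the +x side, leaning outward, to about 80 mm above the table
- red_reel: wooden reel of red thread, 35 mm across, 44 mm high, standing beside the stand; not to be disturbed
- g_clamp: small blue G clamp lying flat, 146 x 85 x 18 mm, not to be disturbed

How it is judged:
On the way, in this order (a step that is already met when the one before it is completed fails the run):
1. the wedge lies flat on the disc with its prongs under the clip, one each side of the spindle, while the clip is still held by the collar (x of wedge_tip in the frame of spindle between -0.012 and 0.06 m and y of wedge_tip in the frame of spindle between -0.009 and 0.009 m and z of wedge_tip in the frame of spindle between -0.003 and 0.004 m and angle between wedge's own z axis and vertical below 0.12 rad and z of clip in the frame of spindle below 0.0085 m and horizontal distance between clip and spindle below 0.006 m).
2. the clip has been wedged up over the collar and hangs round the nose of the spindle, the wedge still under it (z of clip in the frame of spindle above 0.0095 m and horizontal distance between clip and spindle below 0.012 m and horizontal distance between wedge_tip and spindle above 0.012 m and x of wedge_tip in the frame of spindle above 0.01 m and z of wedge_tip in the frame of spindle below 0.012 m), for 0.1 s.
At the end, for the whole second after the job is handed in: the clip lies at rest inside the tin, the tin stands upright; the wedge lies flat on the table at rest, its handle and its tips more than 80 mm from the spindle; nothing is held (x of clip in the frame of tin between -0.03 and 0.03 m and y of clip in the frame of tin between -0.047 and 0.047 m and z of clip in the frame of tin between 0 and 0.022 m and linear speed of each of clip, wedge below 0.02 m/s and angle between each of tin, wedge's own z axis and vertical below 0.1 rad and height (world z) of wedge below 0.006 m and horizontal distance between each of wedge_tip, wedge and spindle above 0.08 m); the robot touches nothing.
It fails at once if the wedge presses or rams the stand with more than 30 N (contact force between wedge and stand above 30 N).
It fails at once if the gripper's fingers take hold of the clip (more than 1 N) while it still sits below the collar (contact force between the fingers and clip above 1 N and z of clip in the frame of spindle below 0.0065 m and horizontal distance between clip and spindle below 0.015 m).
It fails at once if the gripper bumps the stand with more than 20 N (contact force between the fingers and stand above 20 N).
It fails at once if the red reel or the G clamp is moved more than 30 mm (distance of any of red_reel, g_clamp from where it was at the start of the episode above 0.03 m).
It also fails if it takes over 72 s, if anything falls off the work surface, if the arm or the gripper's body presses on something with over 40 N, if the wrist force passes 120 N, or if a joint passes its speed limit or range.

## Working session

There is one attempt and no reset: what is moved stays moved. The work goes in short steps, Python scripts to look and compute and a tool call to move; the robot and the scene stay as the last step left them, time stands still between calls to the robot, and variables do not carry over. Pictures are saved under pics/ and viewed, about 8 in all and at most 12, crops included, and the job is handed in when it is done.

Besides the shell and the picture viewer there is one more tool, called after "Emit:" as name(argument=value, ...), one argument or row to a line, values as JSON. move_arm: Moves the arm, as the interface text tells. Its arguments: {"type":"object","properties":{"rows":{"type":"array"}},"required":["rows"]}

```bash
mkdir -p pics; python3 - <<'E'
from bench import *
import cv2,numpy as np
for n in("scene","top"):
    im=read_camera(n); cv2.imwrite(f"pics/{n}0.png",im[:,:,::-1]); c=calibration(n); print(n,c["vfov"],c["cx"],c["cy"],np.round(c["extrinsics"],4).tolist(), [k for k in c])
s=observe(); print({k:np.round(v,3).tolist() for k,v in s.items()})
E
```

```text
scene 46.231761563792766 324.9525540002135 197.3653836928676 [[-0.8996, -0.4367, -0.0099, 0.4735], [-0.2243, 0.4812, -0.8474, 0.1932], [0.3748, -0.7601, -0.5308, 0.9029], [0.0, 0.0, 0.0, 1.0]] ['vfov', 'cx', 'cy', 'extrinsics']
top 46.20099697630046 324.53634041364654 201.5955615543418 [[-0.0134, -0.9999, -0.0035, -0.0073], [-0.9919, 0.0137, -0.1261, 0.5578], [0.1262, 0.0018, -0.992, 1.1292], [0.0, 0.0, 0.0, 1.0]] ['vfov', 'cx', 'cy', 'extrinsics']
{'time_s': 0.1, 'joint_pos': [-1.465, 0.277, 1.506, 0.0, 1.361, -0.121], 'joint_velocities': [0.0, 0.0, -0.004, -0.002, -0.0, 0.0], 'joint_torque': [0.002, -41.77, -24.64, -0.0, 0.006, 0.0], 'tcp_pos': [0.129, -0.56, 0.245], 'ee_rot': [0.783, -0.623, -0.001, -0.001], 'contact_force': [-0.043, 0.38, 0.022], 'torque': [0.044, -0.051, 0.041], 'opening': 0.085}
```

View pics/scene0.png

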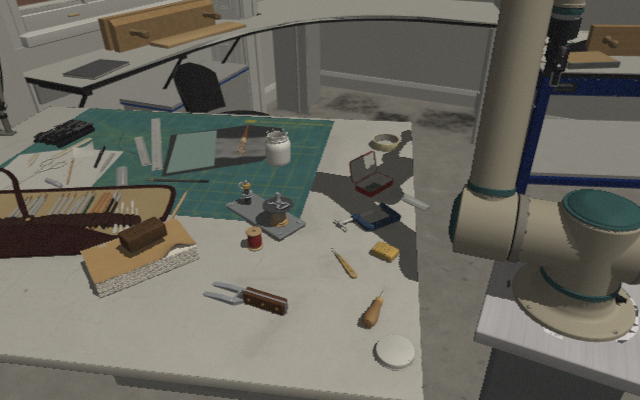

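View pics/top0.png

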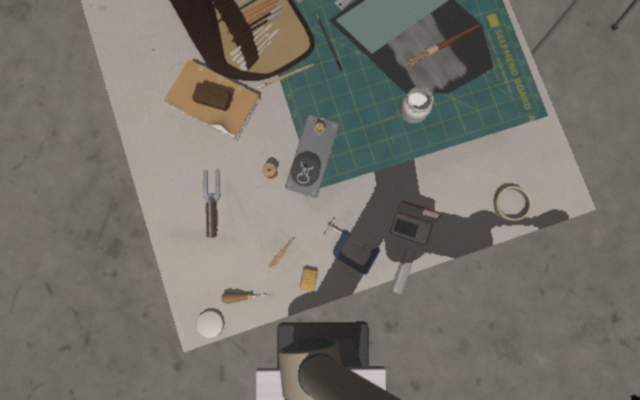

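The scene view shows the wedge at about (248,297), the stand at (268,212) and the tin at (375,182). The top view shows the wedge from tips (211,172) to handle end (211,236), the spindle near (305,172) and the tin at (408,228). I'll zoom in on these.

```bash
cat >h.py <<'E'
from bench import *
import cv2,numpy as np
from scipy.optimize import least_squares
def cam(n):
    c=calibration(n); f=200/np.tan(np.radians(c["vfov"]/2)); return f,c["cx"],c["cy"],np.array(c["extrinsics"])
def proj(n,P):
    f,cx,cy,E=cam(n); q=np.atleast_2d(P)@E[:3,:3].T+E[:3,3]; return np.c_[f*q[:,0]/q[:,2]+cx,f*q[:,1]/q[:,2]+cy]
def back(n,uv,z):
    f,cx,cy,E=cam(n); R,t=E[:3,:3],E[:3,3]; o=-R.T@t; d=R.T@np.array([(uv[0]-cx)/f,(uv[1]-cy)/f,1]); return o+d*(z-o[2])/d[2]
def crop(im,x,y,w,h,k):
    c=cv2.resize(im[y:y+h,x:x+w],None,fx=k,fy=k,interpolation=cv2.INTER_CUBIC)
    for i in range(0,w,10): cv2.putText(c,str(x+i),(i*k,8),0,.28,(0,0,255),1); cv2.line(c,(i*k,9),(i*k,13),(0,0,255),1)
    for i in range(10,h,10): cv2.putText(c,str(y+i),(0,i*k+3),0,.28,(0,0,255),1); cv2.line(c,(18,i*k),(22,i*k),(0,0,255),1)
    return c
E
python3 - <<'E'
from h import *
t=cv2.imread("pics/top0.png");s=cv2.imread("pics/scene0.png")
a=crop(t,280,110,66,98,6); b=crop(t,196,164,34,80,6); b=cv2.copyMakeBorder(b,0,588-480,0,0,0); c=crop(t,383,195,32*2-6,98,6)[:, :]
c=crop(t,383,195,33,98,6) if 0 else cv2.resize(crop(t,383,195,60,60,6),(200,200))
m=np.hstack([a,b]); print(m.shape); cv2.imwrite("pics/c1.png",m)
a=crop(s,222,175,90,65,8-0) ; a=crop(s,222,175,90,65,6); b=crop(s,198,278,95,40,5); c=crop(t,383,195,60,56,5)
W=800; M=np.zeros((600,800,3),np.uint8); M[:390,:540]=a; M[395:595,:475]=b; M[300:580,490:790]=c if 0 else M[300:580,490:790]
c=crop(t,383,198,60,50,4); M[395:595,480:720]=c
d=crop(s,345,145,50,50,5); M[:250,545:795]=d
cv2.imwrite("pics/c2.png",M)
E
```

```text
(588, 600, 3)
```

View pics/c1.png

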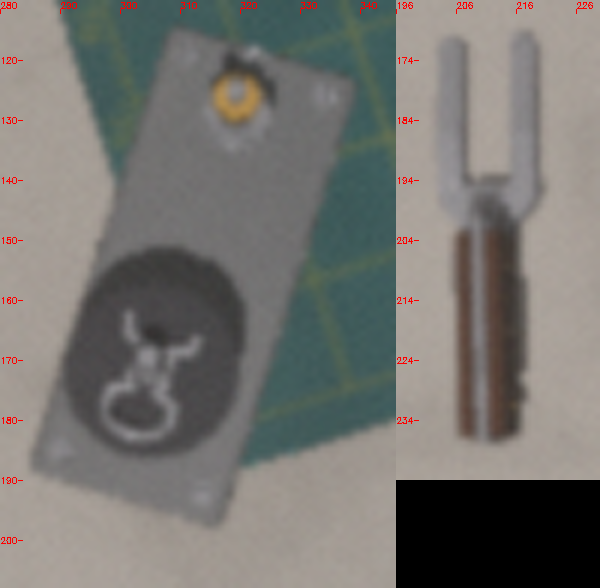

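View pics/c2.png

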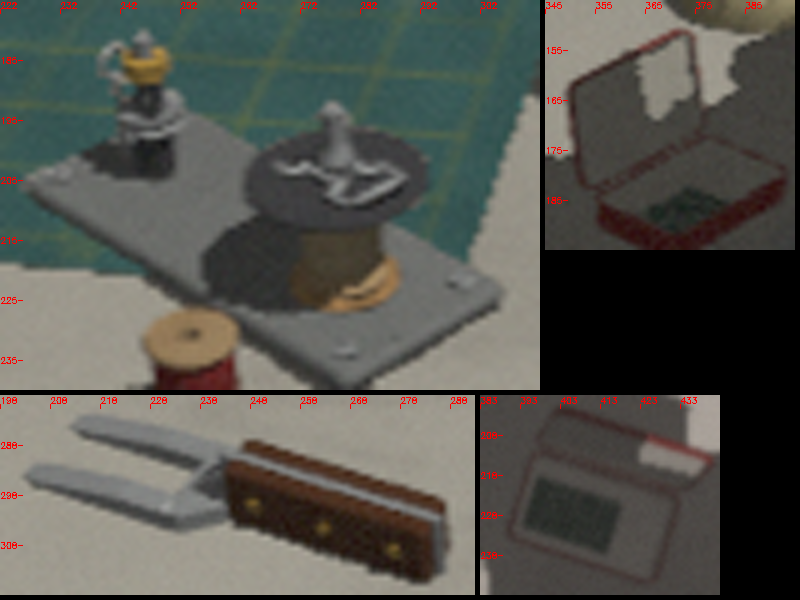

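The crops show the disc centre at about (305.6,168.6) in top and (278,204) in scene. The clip bow points toward the robot, and the prong tips are at (205.5,170.3) and (217.5,169.5). Next I'll fit planar poses.

```bash
cat >fit.py <<'E'
from h import *
def fit(name,obs,x0):
    def pts(p,P): c,s=np.cos(p[2]),np.sin(p[2]); P=np.array(P,float)/1000; return np.c_[p[0]+c*P[:,0]-s*P[:,1],p[1]+s*P[:,0]+c*P[:,1],P[:,2]]
    def r(p): return np.concatenate([proj(n,pts(p,[o[0] for o in l]))-np.array([o[1] for o in l]) for n,l in obs.items()]).ravel()
    s=least_squares(r,x0,loss="soft_l1"); print(name,np.round(s.x,4),"res",np.round(r(s.x).reshape(-1,2),1).tolist()); return s.x,pts
E
python3 - <<'E'
from fit import *
print(back("top",(305.6,168.6),.063),back("scene",(278.1,203.5),.0615),back("scene",(277.4,192),.093))
st=dict(top=[((157,43,13),(308.6,114.6)),((157,-43,13),(339.1,123.3)),((-47,-43,13),(316.1,197.4)),((-47,43,13),(285.4,187.7)),((0,0,62),(305.6,168.6))],
 scene=[((157,43,13),(226.6,205.3)),((-47,-43,13),(305.3,224)),((-47,43,13),(279.5,238.2)),((0,0,61.5),(278.1,203.7)),((0,0,93),(277.4,191.7))])
s,_=fit("stand",st,[.45,.05,-.3])
w=dict(top=[((125,15.5,1),(205.5,170.3)),((125,-15.5,1),(217.5,169.5)),((-51,0,30),(211.2,236.8)),((39,0,30),(209.2,202))],
 scene=[((125,15.5,1),(203.6,293.4)),((125,-15.5,1),(213,284)),((39,0,30),(244.4,289)),((-51,0,30),(286.6,300))])
w,_=fit("wedge",w,[.4,.2,0])
t=dict(top=[((33,50,18),(396.8,212.3)),((-33,50,18),(391,232.3)),((-33,-50,18),(426.8,244.3)),((33,-50,18),(432.5,223))],scene=[((33,50,18),(356,183.4)),((-33,50,18),(372,192)),((-33,-50,18),(393,181))])
fit("tin",t,[.4,-.2,-.3])
E
```

```text
[0.63614942 0.03024748 0.063     ] [0.63133283 0.03043013 0.0615    ] [0.63069723 0.03073768 0.093     ]
stand [ 0.6292  0.0322 -0.3166] res [[-0.3, -1.2], [0.9, -0.4], [0.2, 0.1], [-1.4, -0.2], [-0.7, 2.9], [-1.2, -1.4], [1.4, -2.5], [-0.3, -0.7], [0.4, 0.4], [0.2, 0.7]]
wedge [0.5245 0.2703 0.0646] res [[-1.0, -0.2], [-1.0, -0.3], [-0.2, 0.3], [0.1, -0.8], [0.4, -0.3], [-0.1, -0.9], [0.2, -0.8], [0.6, 0.7]]
tin [ 0.4906 -0.232  -0.3415] res [[-0.2, -3.2], [-2.4, 1.6], [0.1, 2.6], [2.2, -1.2], [-3.0, 0.0], [-0.1, 0.5], [3.2, -2.3]]
```

```bash
python3 - <<'E'
from fit import *
st=dict(top=[((157,43,13),(308.6,114.6)),((157,-43,13),(339.1,123.3)),((-47,-43,13),(316.1,197.4)),((-47,43,13),(285.4,187.7)),((0,0,93),(304.6,168.7)),((-30,0,70),(303.3,183)),((18,13.5,65),(301.2,161.8)),((18,-13.5,65),(312.9,166.5))],
 scene=[((157,43,13),(226.6,205.3)),((-47,-43,13),(305.3,224)),((-47,43,13),(279.5,238.2)),((0,0,61.5),(278.1,203.7)),((0,0,93),(277.4,191.7))])
fit("stand",st,[.63,.03,-.3]); fit("top only",dict(top=st["top"]),[.63,.03,-.3]); fit("scene only",dict(scene=st["scene"]),[.63,.03,-.3])
for k in((28,47),(30,48.5)):
  a,b=k
  t=dict(top=[((a,b,18),(396.8,212.3)),((-a,b,18),(391,232.3)),((-a,-b,18),(426.8,244.3)),((a,-b,18),(432.5,223))],scene=[((a,b,18),(356,183.4)),((-a,b,18),(372,192)),((-a,-b,18),(393,181))])
  fit("tin",t,[.4,-.2,-.3])
from scipy.spatial.transform import Rotation as R
print(R.from_quat([0.783, -0.623, -0.001, -0.001]).as_matrix().round(3))
E
```

```text
stand [ 0.629   0.0319 -0.3148] res [[-0.3, -1.2], [0.9, -0.3], [0.3, 0.2], [-1.3, -0.0], [-0.2, 0.4], [-2.2, -0.4], [0.7, 1.0], [-0.5, -0.5], [-1.1, -1.4], [1.5, -2.5], [-0.1, -0.7], [0.6, 0.3], [0.4, 0.7]]
top only [ 0.6287  0.0311 -0.3082] res [[-0.4, -1.1], [0.9, -0.4], [0.8, 0.3], [-0.9, 0.2], [0.1, 0.5], [-1.8, -0.3], [1.0, 1.2], [-0.2, -0.4]]
scene only [ 0.6282  0.0343 -0.3295] res [[-0.8, -1.3], [1.3, -1.7], [-0.8, -0.0], [0.3, 0.9], [0.1, 1.3]]
tin [ 0.4903 -0.2319 -0.3184] res [[-0.0, -0.5], [-0.6, 0.7], [-0.1, 0.1], [0.3, -0.0], [-0.6, 0.6], [-0.2, -0.5], [1.0, -2.7]]
tin [ 0.4904 -0.2319 -0.3242] res [[-0.3, -1.6], [-1.4, 1.1], [0.2, 1.1], [1.2, -0.5], [-1.6, 0.4], [-0.1, -0.1], [1.9, -2.6]]
[[ 0.225 -0.974 -0.   ]
 [-0.974 -0.225  0.003]
 [-0.003 -0.    -1.   ]]
```

```bash
cat >go.py <<'E'
# usage: go.py x y z toolx_angle  -> turn (rotvec, tool) and shift (cm, tool) from the measured pose
import sys
from h import *
from scipy.spatial.transform import Rotation as R
def delta(p,a,o=None):
    o=o or observe(); A=R.from_quat(o["ee_rot"]); c,s=np.cos(a),np.sin(a)
    B=R.from_matrix(np.array([[c,s,0],[s,-c,0],[0,0,-1]]))
    return (A.inv()*B).as_rotvec(),A.inv().apply(np.array(p)-o["tcp_pos"])*100
if __name__=="__main__":
    v=list(map(float,sys.argv[1:])); o=observe(); r,t=delta(v[:3],v[3],o)
    print("turn",r.round(4),"shift cm",t.round(2),"tcp",np.round(o["tcp_pos"],4),"F",np.round(o["contact_force"],1),"op",round(float(o["opening"]),4),"t",o["time_s"])
E
python3 go.py .5345 .271 .12 -1.506
```

```text
turn [-1.00e-04  1.60e-03  1.62e-01] shift cm [-71.82 -58.17  12.58] tcp [ 0.1292 -0.5598  0.2445] F [-0.   0.4  0. ] op 0.0854 t 0.1
```

Emit:
move_arm(
  rows=[
    [[0,0,0.16],[-71.8,-58.2,0],0],
    [[0,0,0.16],[-71.8,-58.2,0],0],
    [[0,0,0.16],[-71.8,-58.2,0],0],
    [[0,0,0.16],[-71.8,-58.2,0],0],
    [[0,0,0.16],[-71.8,-58.2,0],0],
    [[0,0,0.16],[-71.8,-58.2,0],0],
    [[0,0,0.16],[-71.8,-58.2,0],0],
    [[0,0,0.16],[-71.8,-58.2,0],0],
    [[0,0,0.16],[-71.8,-58.2,0],0],
    [[0,0,0.16],[-71.8,-58.2,0],0],
    [[0,0,0.16],[-71.8,-58.2,0],0],
    [[0,0,0.16],[-71.8,-58.2,0],0],
    [[0,0,0.16],[-71.8,-58.2,0],0],
    [[0,0,0.16],[-71.8,-58.2,0],0],
    [[0,0,0.16],[-71.8,-58.2,0],0],
    [[0,0,0.16],[-71.8,-58.2,0],0],
    [[0,0,0.16],[-71.8,-58.2,0],0],
    [[0,0,0.16],[-71.8,-58.2,0],0],
    [[0,0,0.16],[-71.8,-58.2,0],0],
    [[0,0,0.16],[-71.8,-58.2,0],0],
  ],
)

```text
time_s: 1.77
tcp_pos: [0.4951, 0.1907, 0.2449]
ee_rot: [0.731, -0.683, -0.0, 0.0]
contact_force: [0.6, -1.2, 0.5]
opening: 0.0853
```

```bash
python3 go.py .5345 .271 .09 -1.506
```

```text
turn [ 0.0006 -0.0005  0.0029] shift cm [-7.75 -4.48 15.48] tcp [0.4951 0.1907 0.2449] F [ 0.6 -1.2  0.5] op 0.0853 t 1.7667
```

Emit:
move_arm(
  rows=[
    [[0,0,0.003],[-7.7,-4.5,0],0],
    [[0,0,0.003],[-7.7,-4.5,0],0],
    [[0,0,0.003],[-7.7,-4.5,4],0],
    [[0,0,0.003],[-7.7,-4.5,8],0],
    [[0,0,0.003],[-7.7,-4.5,12],0],
    [[0,0,0.003],[-7.7,-4.5,15.4],0],
    [[0,0,0.003],[-7.7,-4.5,15.4],0],
    [[0,0,0.003],[-7.7,-4.5,15.4],0],
    [[0,0,0.003],[-7.7,-4.5,15.4],0],
  ],
)

```text
time_s: 2.52
tcp_pos: [0.5361, 0.2687, 0.0929]
ee_rot: [0.729, -0.684, 0.001, -0.001]
contact_force: [1.0, -0.7, 0.3]
opening: 0.0857
```

```bash
python3 go.py .5345 .271 .018 -1.506; python3 - <<'E'
from h import *
s=read_camera("scene")[:,:,::-1];t=read_camera("top")[:,:,::-1]
M=np.hstack([crop(np.ascontiguousarray(s),195,235,105,90,5)[:,:],crop(np.ascontiguousarray(t),190,155,50,90,5)]);cv2.imwrite("pics/g1.png",M);print(M.shape)
E
```

```text
turn [-0.0026  0.0007 -0.0011] shift cm [-0.23  0.17  7.49] tcp [0.5361 0.2687 0.0929] F [ 1.  -0.7  0.3] op 0.0857 t 2.5167
(450, 775, 3)
```

View pics/g1.png

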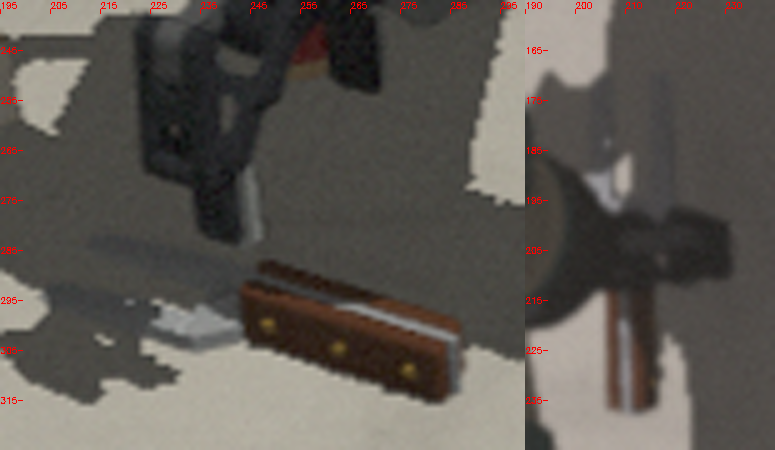

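The gripper is above the handle and straddles it, with the near finger at (238,280) and the far one at (266,250). I'll descend and grip.

Emit:
move_arm(
  rows=[
    [[0,0,0],[-0.2,0.15,2.5],0],
    [[0,0,0],[-0.2,0.15,5],0],
    [[0,0,0],[-0.2,0.15,6],0],
    [[0,0,0],[-0.2,0.15,7],0],
    [[0,0,0],[-0.2,0.15,7.4],0],
    [[0,0,0],[-0.2,0.15,7.4],0],
    [[0,0,0],[-0.2,0.15,7.4],1],
    [[0,0,0],[-0.2,0.15,7.4],1],
    [[0,0,0],[-0.2,0.15,7.4],1],
    [[0,0,0],[-0.2,0.15,7.4],1],
    [[0,0,0],[-0.2,0.15,7.4],1],
    [[0,0,0],[-0.2,0.15,7.4],1],
    [[0,0,0],[-0.2,0.15,7.4],1],
    [[0,0,0],[-0.2,0.15,7.4],1],
    [[0,0,0],[-0.2,0.15,7.4],1],
    [[0,0,0],[-0.2,0.15,7.4],1],
  ],
)

```text
time_s: 3.95
tcp_pos: [0.5336, 0.2704, 0.0179]
ee_rot: [0.729, -0.684, 0.0, -0.001]
contact_force: [-0.5, 0.0, 5.0]
opening: 0.0191
```

```bash
python3 go.py .5345 .271 .15 -1.506
```

```text
turn [-0.0011  0.0003 -0.001 ] shift cm [ -0.06  -0.11 -13.21] tcp [0.5336 0.2704 0.0179] F [-0.5  0.   5. ] op 0.0191 t 3.95
```

```bash
python3 go.py .4664 .0843 .15 -1.885
```

```text
turn [-0.001   0.0005  0.378 ] shift cm [ 18.14   7.88 -13.23] tcp [0.5336 0.2704 0.0179] F [-0.5  0.   5. ] op 0.0191 t 3.95
```

Emit:
move_arm(
  rows=[
    [[0,0,0],[0,0,-1],1],
    [[0,0,0],[0,0,-4],1],
    [[0,0,0],[0,0,-7],1],
    [[0,0,0],[0,0,-10],1],
    [[0,0,0],[0,0,-13.2],1],
    [[0,0,0.04],[2,0.9,-13.2],1],
    [[0,0,0.09],[4,1.8,-13.2],1],
    [[0,0,0.13],[6,2.6,-13.2],1],
    [[0,0,0.17],[8,3.5,-13.2],1],
    [[0,0,0.21],[10,4.4,-13.2],1],
    [[0,0,0.25],[12,5.2,-13.2],1],
    [[0,0,0.3],[14,6.1,-13.2],1],
    [[0,0,0.34],[16,7,-13.2],1],
    [[0,0,0.36],[17.3,7.5,-13.2],1],
    [[0,0,0.378],[18.1,7.9,-13.2],1],
    [[0,0,0.378],[18.1,7.9,-13.2],1],
    [[0,0,0.378],[18.1,7.9,-13.2],1],
    [[0,0,0.378],[18.1,7.9,-13.2],1],
  ],
)

```text
time_s: 5.45
tcp_pos: [0.4662, 0.0852, 0.1493]
ee_rot: [-0.588, 0.809, 0.0, 0.0]
contact_force: [0.6, -0.3, -1.8]
opening: 0.019
```

```bash
python3 go.py .4664 .0843 .091 -1.885
```

```text
turn [-0.0002  0.0006  0.0005] shift cm [ 0.08 -0.04  5.83] tcp [0.4662 0.0852 0.1493] F [ 0.6 -0.3 -1.8] op 0.019 t 5.45
```

Emit:
move_arm(
  rows=[
    [[0,0,0],[0,0,1.5],1],
    [[0,0,0],[0,0,3],1],
    [[0,0,0],[0.1,0,4.5],1],
    [[0,0,0],[0.1,0,5.5],1],
    [[0,0,0],[0.1,0,5.8],1],
    [[0,0,0],[0.1,0,5.8],1],
    [[0,0,0],[0.1,0,5.8],1],
  ],
)

```text
time_s: 6.03
tcp_pos: [0.4662, 0.0841, 0.0915]
ee_rot: [-0.588, 0.809, -0.0, 0.0]
contact_force: [1.3, -0.0, -1.4]
opening: 0.0191
```

```bash
python3 go.py .4664 .0843 .0819 -1.885; python3 - <<'E'
from h import *
s=np.ascontiguousarray(read_camera("scene")[:,:,::-1]);t=np.ascontiguousarray(read_camera("top")[:,:,::-1])
cv2.imwrite("pics/s2.png",s);cv2.imwrite("pics/t2.png",t)
M=np.zeros((600,800,3),np.uint8);a=crop(s,240,180,80,70,5);M[:350,:400]=a;b=crop(t,270,140,66,80,6);M[:480,402:798]=b
cv2.imwrite("pics/g2.png",M[:490])
E
```

```text
turn [-0.0005  0.0003  0.0009] shift cm [-0.02 -0.02  0.96] tcp [0.4662 0.0841 0.0915] F [ 1.3 -0.  -1.4] op 0.0191 t 6.0333
```

View pics/g2.png

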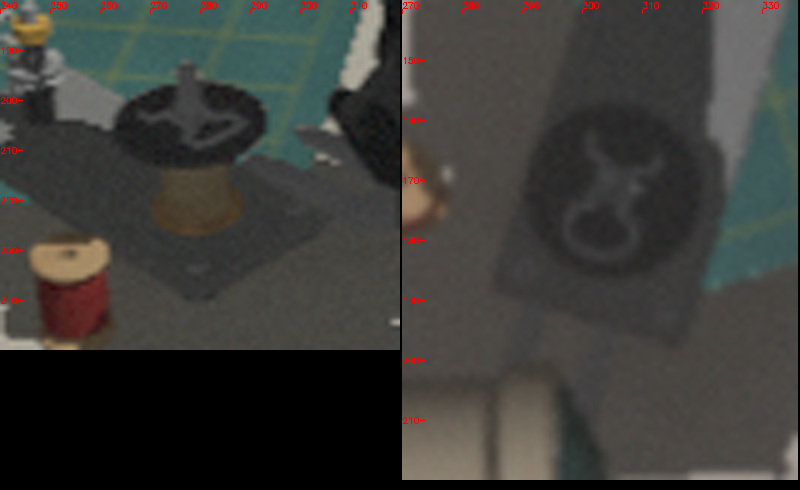

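```bash
cat >ov.py <<'E'
import sys
from h import *
S=(.629,.0315,-.3148)
def tf(p,P): c,s=np.cos(p[2]),np.sin(p[2]); P=np.array(P,float)/1000; return np.c_[p[0]+c*P[:,0]-s*P[:,1],p[1]+s*P[:,0]+c*P[:,1],P[:,2]]
def view(name,im,x,y,w,h,k,sets,g=3.0):
    a=np.clip(im[y:y+h,x:x+w].astype(float)*g,0,255).astype(np.uint8)
    c=cv2.resize(a,None,fx=k,fy=k,interpolation=cv2.INTER_CUBIC)
    for col,P in sets:
        for u,v in proj(name,P): cv2.circle(c,(int((u-x+.5)*k),int((v-y+.5)*k)),1,col,-1)
    for i in range(0,w,10): cv2.putText(c,str(x+i),(i*k,8),0,.28,(0,0,255),1)
    for i in range(10,h,10): cv2.putText(c,str(y+i),(0,i*k+3),0,.28,(0,0,255),1)
    return c
def circ(z,r=36): t=np.linspace(0,6.28,60); return np.c_[r*np.cos(t),r*np.sin(t),0*t+z]
def seg(a,b,n=25): return np.linspace(a,b,n)
E
python3 - <<'E'
from ov import *
from scipy.spatial.transform import Rotation as R
o=observe(); m=R.from_quat(o["ee_rot"]).as_matrix(); d=-m[:,1]; yaw=np.arctan2(d[1],d[0]); tc=o["tcp_pos"]
W=(tc[0]-.009*d[0],tc[1]-.009*d[1],yaw); zb=(tc[2]-.0179)*1000; print(W,zb)
pr=np.vstack([seg((70,y,zb+1),(125,y,zb+1)) for y in(-21,-10,10,21)])
sets=[((0,255,0),tf(S,circ(63))),((0,255,255),tf(S,[(0,0,93),(0,0,71)])),((255,0,255),tf(W,pr))]
s=cv2.imread("pics/s2.png");t=cv2.imread("pics/t2.png")
M=np.zeros((600,800,3),np.uint8);a=view("scene",s,255,185,80,58,5,sets);M[:290,:400]=a;a=view("scene",s,255,185,80,58,5,[]);M[295:585,:400]=a
M[:300,402:800]=view("top",t,280,155,50,75,8,sets)[:0] if 0 else 0
v=view("top",t,280,155,57,85,7,sets);M[:595,401:800]=v
cv2.imwrite("pics/g3.png",M)
E
```

```text
(np.float64(0.4578530726491776), np.float64(0.0866684339358227), np.float64(-0.31371515591036436)) 74.0887446908276
```

View pics/g3.png

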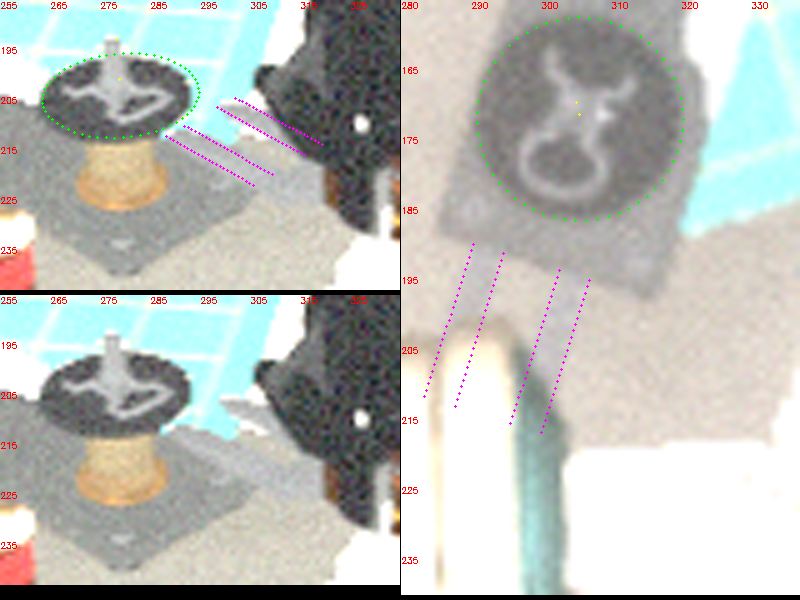

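Top view: the disc and both prongs match the model overlay within about 1 px, with the tips at about (291,191) and (303,195). Alignment is good, so I'll go over the disc edge and lower onto it.

```bash
cat >tip.py <<'E'
# tip.py tipx_mm tcp_z : move needed so that wedge tip is at tipx on the spindle line
import sys
from go import delta
from h import *
o=observe();a=-.3148;u=np.array([np.cos(a),np.sin(a)]);S=np.array([.629,.0315])
for t in sys.argv[2:]:
    p=S+u*(float(t)-116)/1000; r,s=delta([*p,float(sys.argv[1])],a-np.pi/2,o); print(t,"turn",r.round(4),"shift",s.round(2))
q=np.array(o["tcp_pos"][:2])-S; print("now tip x %.1f y %.1f underside-disc %.1f"%(q@u*1000+116,(q[1]*u[0]-q[0]*u[1])*1000,(o["tcp_pos"][2]-.0179-.063)*1000),"F stand xyz",round(float(np.array(o["contact_force"][:2])@u),1),round(float(o["contact_force"][2]),1),"op",round(float(o["opening"]),4),"t",o["time_s"])
E
python3 tip.py .083 -32
```

```text
-32 turn [-0.0017  0.0006  0.0011] shift [-0.05 -2.28  0.9 ]
now tip x -54.8 y -0.5 underside-disc 11.1 F stand xyz -0.5 -1.7 op 0.019 t 6.1333
```

Emit:
move_arm(
  rows=[
    [[-0.001,0,0],[0,0,0.4],1],
    [[-0.001,0,0],[0,0,0.8],1],
    [[-0.001,0,0.001],[-0.03,0,0.9],1],
    [[-0.001,0,0.001],[-0.03,-0.3,0.9],1],
    [[-0.001,0,0.001],[-0.03,-0.6,0.9],1],
    [[-0.001,0,0.001],[-0.03,-0.9,0.9],1],
    [[-0.001,0,0.001],[-0.03,-1.2,0.9],1],
    [[-0.001,0,0.001],[-0.03,-1.5,0.9],1],
    [[-0.001,0,0.001],[-0.03,-1.8,0.9],1],
    [[-0.001,0,0.001],[-0.03,-2.1,0.9],1],
    [[-0.001,0,0.001],[-0.03,-2.3,0.9],1],
    [[-0.001,0,0.001],[-0.03,-2.3,0.9],1],
    [[-0.001,0,0.001],[-0.03,-2.3,0.9],1],
  ],
)

```text
time_s: 7.22
tcp_pos: [0.4875, 0.0767, 0.0822]
ee_rot: [-0.587, 0.809, 0.0, -0.0]
contact_force: [-0.7, 0.1, -2.2]
opening: 0.0191
```

```bash
python3 tip.py .081 -32 -20 -10
```

```text
-32 turn [ 0.0012 -0.0001 -0.0006] shift [-0.08 -0.05  0.12]
-20 turn [ 0.0012 -0.0001 -0.0006] shift [-0.08 -1.25  0.12]
-10 turn [ 0.0012 -0.0001 -0.0006] shift [-0.08 -2.25  0.12]
now tip x -32.5 y -0.8 underside-disc 1.3 F stand xyz -0.7 -2.2 op 0.0191 t 7.2167
```

Emit:
move_arm(
  rows=[
    [[0,0,0],[-0.03,0,0.05],1],
    [[0,0,0],[-0.06,0,0.1],1],
    [[0,0,0],[-0.06,0,0.12],1],
    [[0,0,0],[-0.06,0,0.12],1],
    [[0,0,0],[-0.06,0,0.12],1],
  ],
)

```text
time_s: 7.63
tcp_pos: [0.4876, 0.0774, 0.0811]
ee_rot: [-0.587, 0.809, 0.0, -0.0]
contact_force: [0.2, -0.3, -2.2]
opening: 0.0191
```

```bash
python3 tip.py .081 -32 -20 -10
```

```text
-32 turn [ 0.0011 -0.0001 -0.0004] shift [-0.02 -0.06  0.01]
-20 turn [ 0.0011 -0.0001 -0.0004] shift [-0.02 -1.26  0.  ]
-10 turn [ 0.0011 -0.0001 -0.0004] shift [-0.02 -2.26  0.  ]
now tip x -32.6 y -0.2 underside-disc 0.2 F stand xyz 0.3 -2.2 op 0.0191 t 7.6333
```

Emit:
move_arm(
  rows=[
    [[0,0,0],[0,0,0.03],1],
    [[0,0,0],[0,0,0.06],1],
    [[0,0,0],[0,0,0.06],1],
    [[0,0,0],[0,0,0.06],1],
  ],
)

```text
time_s: 7.97
tcp_pos: [0.4878, 0.0773, 0.0806]
ee_rot: [-0.587, 0.809, 0.0, -0.0]
contact_force: [-0.4, 0.1, -0.5]
opening: 0.0191
```

```bash
python3 tip.py .081 -32
```

```text
-32 turn [ 0.0007 -0.     -0.0004] shift [-0.01 -0.05 -0.04]
now tip x -32.5 y -0.1 underside-disc -0.3 F stand xyz -0.4 -0.5 op 0.0191 t 7.9667
```

The wedge rests on the disc with about 1.5 N. I'll slide it forward.

Emit:
move_arm(
  rows=[
    [[0,0,0],[0,-0.15,0],1],
    [[0,0,0],[0,-0.3,0],1],
    [[0,0,0],[0,-0.45,0],1],
    [[0,0,0],[0,-0.6,0],1],
    [[0,0,0],[0,-0.75,0],1],
    [[0,0,0],[0,-0.9,0],1],
    [[0,0,0],[0,-1.05,0],1],
    [[0,0,0],[0,-1.2,0],1],
    [[0,0,0],[0,-1.2,0],1],
    [[0,0,0],[0,-1.2,0],1],
  ],
)

```text
time_s: 8.8
tcp_pos: [0.4997, 0.0735, 0.0806]
ee_rot: [-0.587, 0.809, -0.0, 0.0]
contact_force: [0.5, 0.5, 0.5]
opening: 0.0188
```

```bash
python3 tip.py .0805 -10 0 10
```

```text
-10 turn [-0.0002  0.0001 -0.0005] shift [-0.01 -0.99  0.01]
0 turn [-0.0002  0.0001 -0.0005] shift [-0.01 -1.99  0.01]
10 turn [-0.0002  0.0001 -0.0005] shift [-0.01 -2.99  0.01]
now tip x -19.9 y -0.1 underside-disc -0.3 F stand xyz 0.3 0.5 op 0.0188 t 8.8
```

Emit:
move_arm(
  rows=[
    [[0,0,0],[0,-0.13,0],1],
    [[0,0,0],[0,-0.26,0],1],
    [[0,0,0],[0,-0.39,0],1],
    [[0,0,0],[0,-0.52,0],1],
    [[0,0,0],[0,-0.65,0],1],
    [[0,0,0],[0,-0.78,0],1],
    [[0,0,0],[0,-0.91,0],1],
    [[0,0,0],[0,-1.04,0],1],
    [[0,0,0],[0,-1.17,0],1],
    [[0,0,0],[0,-1.3,0],1],
    [[0,0,0],[0,-1.4,0],1],
    [[0,0,0],[0,-1.4,0],1],
  ],
)

```text
time_s: 9.8
tcp_pos: [0.5128, 0.0692, 0.0805]
ee_rot: [-0.587, 0.809, 0.0, -0.0]
contact_force: [-1.6, 0.1, 3.1]
opening: 0.0191
```

```bash
python3 tip.py .0805 0 10 20; python3 - <<'E'
from ov import *
s=np.ascontiguousarray(read_camera("scene")[:,:,::-1]);t=np.ascontiguousarray(read_camera("top")[:,:,::-1])
M=np.zeros((450,800,3),np.uint8);M[:420,:480]=view("scene",s,250,182,60,52,8,[])[:420] if 0 else cv2.resize(view("scene",s,250,182,60,52,8,[]),(480,420));M[:450,485:785]=view("top",t,280,150,50,75,6,[])
cv2.imwrite("pics/g4.png",M)
E
```

```text
0 turn [ 0.0005 -0.     -0.0005] shift [-0.02 -0.62 -0.  ]
10 turn [ 0.0005 -0.     -0.0005] shift [-0.02 -1.62 -0.  ]
20 turn [ 0.0005 -0.     -0.0005] shift [-0.02 -2.62 -0.  ]
now tip x -6.2 y -0.2 underside-disc -0.4 F stand xyz -1.6 3.1 op 0.0191 t 9.8
```

View pics/g4.png

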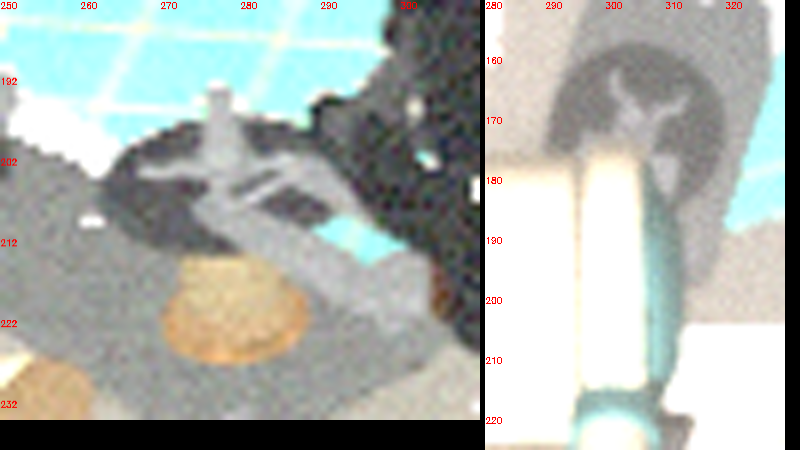

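Scene view: a prong lies on each side, the bow is over the slot at (281,203) and the near tip is at (274,207). I'll push on slowly.

Emit:
move_arm(
  rows=[
    [[0,0,0],[0,-0.1,0],1],
    [[0,0,0],[0,-0.2,0],1],
    [[0,0,0],[0,-0.3,0],1],
    [[0,0,0],[0,-0.4,0],1],
    [[0,0,0],[0,-0.5,0],1],
    [[0,0,0],[-0.02,-0.6,0],1],
    [[0,0,0],[-0.02,-0.7,0],1],
    [[0,0,0],[-0.02,-0.8,0],1],
    [[0,0,0],[-0.02,-0.9,0],1],
    [[0,0,0],[-0.02,-1.0,0],1],
    [[0,0,0],[-0.02,-1.1,0],1],
    [[0,0,0],[-0.02,-1.2,0],1],
    [[0,0,0],[-0.02,-1.2,0],1],
  ],
)

```text
time_s: 10.98
tcp_pos: [0.5242, 0.0656, 0.0805]
ee_rot: [-0.587, 0.809, 0.0, -0.0]
contact_force: [-2.5, 0.3, 4.0]
opening: 0.0189
```

```bash
python3 tip.py .0805 10 20
```

```text
10 turn [ 0.0005 -0.     -0.0004] shift [ 0.   -0.42 -0.  ]
20 turn [ 0.0005 -0.     -0.0004] shift [ 0.   -1.42 -0.  ]
now tip x 5.8 y 0.0 underside-disc -0.4 F stand xyz -2.5 4.0 op 0.0189 t 10.9833
```

Emit:
move_arm(
  rows=[
    [[0,0,0],[0,-0.1,0],1],
    [[0,0,0],[0,-0.2,0],1],
    [[0,0,0],[0,-0.3,0],1],
    [[0,0,0],[0,-0.4,0],1],
    [[0,0,0],[0,-0.5,0],1],
    [[0,0,0],[0,-0.6,0],1],
    [[0,0,0],[0,-0.7,0],1],
    [[0,0,0],[0,-0.8,0],1],
    [[0,0,0],[0,-0.9,0],1],
    [[0,0,0],[0,-1.0,0],1],
    [[0,0,0],[0,-1.1,0],1],
    [[0,0,0],[0,-1.2,0],1],
    [[0,0,0],[0,-1.2,0],1],
  ],
)

```text
time_s: 12.07
tcp_pos: [0.5341, 0.0623, 0.0807]
ee_rot: [-0.587, 0.809, 0.001, -0.001]
contact_force: [-5.0, 1.6, 7.8]
opening: 0.0191
```

```bash
python3 tip.py .0805 20 30
```

```text
20 turn [ 0.0034 -0.0004 -0.0005] shift [-0.01 -0.38  0.01]
30 turn [ 0.0034 -0.0004 -0.0005] shift [-0.01 -1.38  0.01]
now tip x 16.2 y -0.1 underside-disc -0.2 F stand xyz -5.3 7.8 op 0.0191 t 12.0667
```

Emit:
move_arm(
  rows=[
    [[0,0,0],[0,0,-0.02],1],
    [[0,0,0],[0,-0.1,-0.04],1],
    [[0,0,0],[0,-0.2,-0.04],1],
    [[0,0,0],[0,-0.3,-0.04],1],
    [[0,0,0],[0,-0.4,-0.04],1],
    [[0,0,0],[0,-0.5,-0.04],1],
    [[0,0,0],[0,-0.5,-0.04],1],
  ],
)

```text
time_s: 12.65
tcp_pos: [0.5399, 0.0604, 0.0808]
ee_rot: [-0.587, 0.809, 0.001, -0.001]
contact_force: [-1.9, 0.4, 4.1]
opening: 0.019
```

```bash
python3 tip.py .0805 20 30
```

```text
20 turn [ 0.0016 -0.0003 -0.0004] shift [-0.01  0.23  0.03]
30 turn [ 0.0016 -0.0003 -0.0004] shift [-0.01 -0.77  0.02]
now tip x 22.3 y -0.1 underside-disc -0.1 F stand xyz -1.9 4.1 op 0.019 t 12.65
```

Emit:
move_arm(
  rows=[
    [[0,0,0],[0,-0.1,0],1],
    [[0,0,0],[0,-0.2,0],1],
    [[0,0,0],[0,-0.3,0],1],
    [[0,0,0],[0,-0.4,0],1],
    [[0,0,0],[0,-0.5,0],1],
    [[0,0,0],[0,-0.6,0],1],
    [[0,0,0],[0,-0.6,0],1],
  ],
)

```text
time_s: 13.23
tcp_pos: [0.5464, 0.0584, 0.0808]
ee_rot: [-0.587, 0.809, 0.0, -0.0]
contact_force: [-1.0, -0.4, 1.3]
opening: 0.0191
```

```bash
python3 tip.py .0805 40; python3 - <<'E'
from ov import *
s=np.ascontiguousarray(read_camera("scene")[:,:,::-1]);t=np.ascontiguousarray(read_camera("top")[:,:,::-1])
M=np.zeros((450,800,3),np.uint8);M[:420,:480]=cv2.resize(view("scene",s,250,182,60,52,8,[]),(480,420));M[:450,485:785]=view("top",t,280,150,50,75,6,[])
cv2.imwrite("pics/g5.png",M)
E
```

```text
40 turn [ 0.0001  0.     -0.0005] shift [ 0.   -1.09  0.03]
now tip x 29.1 y 0.0 underside-disc -0.1 F stand xyz -0.8 1.3 op 0.0191 t 13.2333
```

View pics/g5.png

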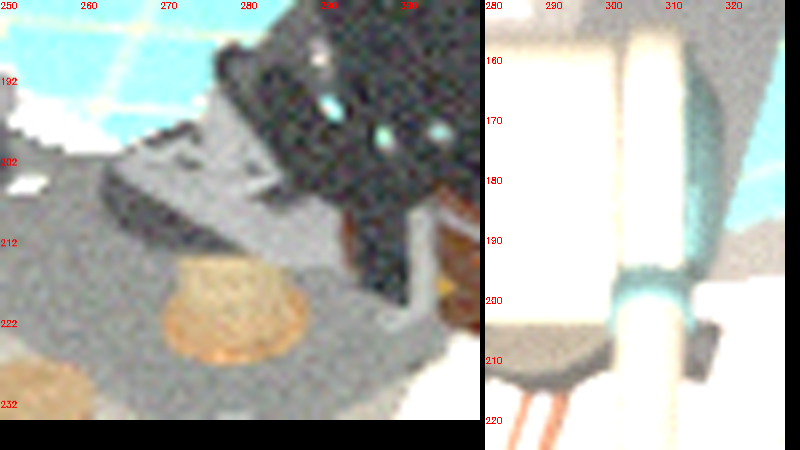

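Emit:
move_arm(
  rows=[
    [[0,0,0],[0,-0.1,0],1],
    [[0,0,0],[0,-0.2,0],1],
    [[0,0,0],[0,-0.3,0],1],
    [[0,0,0],[0,-0.4,0],1],
    [[0,0,0],[0,-0.5,0],1],
    [[0,0,0],[0,-0.6,0],1],
    [[0,0,0],[0,-0.6,0],1],
  ],
)

```text
time_s: 13.92
tcp_pos: [0.5518, 0.0567, 0.0808]
ee_rot: [-0.587, 0.809, 0.0, -0.0]
contact_force: [-0.1, -0.6, 3.3]
opening: 0.0188
```

```bash
python3 tip.py .0805 41
```

```text
41 turn [ 0.0005 -0.     -0.0004] shift [ 0.   -0.62  0.03]
now tip x 34.8 y 0.0 underside-disc -0.1 F stand xyz 0.0 3.3 op 0.0188 t 13.9167
```

Emit:
move_arm(
  rows=[
    [[0,0,0],[0,-0.1,0],1],
    [[0,0,0],[0,-0.2,0],1],
    [[0,0,0],[0,-0.3,0],1],
    [[0,0,0],[0,-0.4,0],1],
    [[0,0,0],[0,-0.5,0],1],
    [[0,0,0],[0,-0.6,0],1],
    [[0,0,0],[0,-0.7,0],1],
    [[0,0,0],[0,-0.7,0],1],
  ],
)

```text
time_s: 14.58
tcp_pos: [0.5585, 0.0545, 0.0808]
ee_rot: [-0.587, 0.809, 0.0, -0.0]
contact_force: [-1.2, -0.2, 2.8]
opening: 0.0191
```

```bash
python3 tip.py .0805 15 0 -60
```

```text
15 turn [ 0.0004 -0.     -0.0005] shift [0.   2.69 0.03]
0 turn [ 0.0004 -0.     -0.0005] shift [0.   4.19 0.03]
-60 turn [ 0.0004 -0.     -0.0005] shift [ 0.   10.19  0.04]
now tip x 41.9 y 0.0 underside-disc -0.1 F stand xyz -1.1 2.8 op 0.0191 t 14.5833
```

Emit:
move_arm(
  rows=[
    [[0,0,0],[0,0,-0.03],1],
    [[0,0,0],[0,0.3,-0.05],1],
    [[0,0,0],[0,0.8,-0.05],1],
    [[0,0,0],[0,1.3,-0.05],1],
    [[0,0,0],[0,1.9,-0.05],1],
    [[0,0,0],[0,2.5,-0.05],1],
    [[0,0,0],[0,3.1,-0.05],1],
    [[0,0,0],[0,3.7,-0.05],1],
    [[0,0,0],[0,4.3,-0.05],1],
    [[0,0,0],[0,5,-0.05],1],
    [[0,0,0],[0,5.8,-0.05],1],
    [[0,0,0],[0,6.6,-0.05],1],
    [[0,0,0],[0,7.4,-0.05],1],
    [[0,0,0],[0,8.4,-0.05],1],
    [[0,0,0],[0,9.4,-0.05],1],
    [[0,0,0],[0,10.4,-0.05],1],
    [[0,0,0],[0,10.4,-0.05],1],
  ],
)

```text
time_s: 16.0
tcp_pos: [0.4559, 0.0874, 0.0811]
ee_rot: [-0.588, 0.809, 0.001, -0.002]
contact_force: [-0.4, 0.1, -2.2]
opening: 0.0188
```

```bash
python3 tip.py .0805 -60; python3 - <<'E'
from ov import *
s=np.ascontiguousarray(read_camera("scene")[:,:,::-1]);t=np.ascontiguousarray(read_camera("top")[:,:,::-1])
cv2.imwrite("pics/s6.png",s);cv2.imwrite("pics/t6.png",t)
cl=np.array([(-30,0,7),(-25.5,10.5,3),(-20.5,13.5,0),(-11.5,13.5,0),(0,7,0),(11.5,13.5,0),(18,13.5,0)])
def clip(h): 
    c=cl.copy();c[:,2]+=63+h; d=c*[1,-1,1]; return np.vstack([c,d])
M=np.zeros((600,800,3),np.uint8)
M[:294,:399]=view("scene",s,252,178,57,42,7,[((0,255,0),tf(S,clip(15)))]);M[300:594,:399]=view("scene",s,252,178,57,42,7,[])
M[:,405:797]=cv2.resize(view("top",t,284,148,49,75,8,[((0,255,0),tf(S,clip(15)))]),(392,600))
cv2.imwrite("pics/g6.png",M)
E
```

```text
-60 turn [ 0.0044 -0.001   0.0003] shift [-0.04 -0.59  0.06]
now tip x -65.9 y -0.4 underside-disc 0.2 F stand xyz -0.4 -2.2 op 0.0188 t 16.0
```

View pics/g6.png

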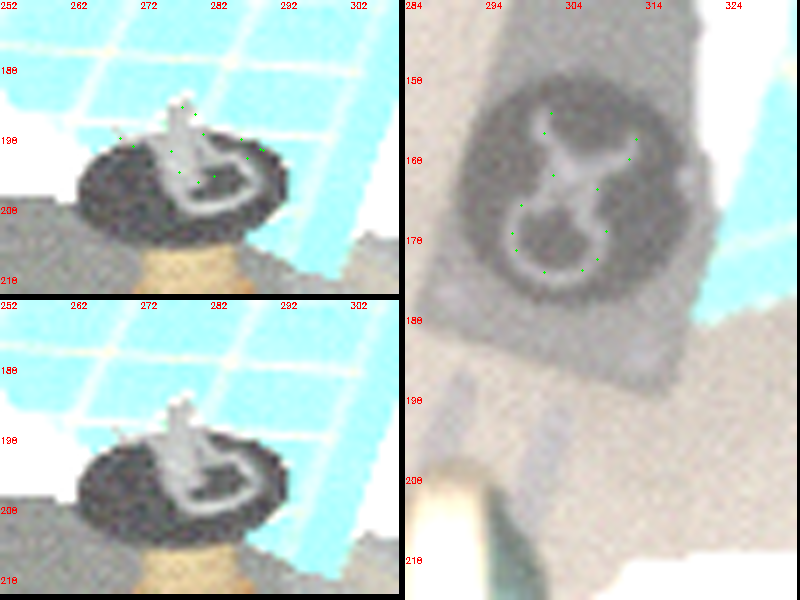

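```bash
python3 - <<'E'
from ov import *
from scipy.spatial.transform import Rotation as R
sc=lambda u,v:(252+u/7-.5,178+v/7-.5)
tp=lambda u,v:(284+(u-405)/8-.5,148+v/8-.5)
P=dict(scene=[((17.5,13.5,0),sc(118,132)),((-22,13,1),sc(185,207)),((-28.5,0,5),sc(235,200)),((-24,-12,2),sc(258,178))],
 top=[((18,13.5,0),tp(542,112)),((18,-13.5,0),tp(631,137)),((-28.5,0,5),tp(553,278)),((-18,13.5,0),tp(512,237)),((-18,-13.5,0),tp(602,242))])
def w(p,Q):
    Q=R.from_euler("ZYX",[p[3],p[4],p[5]]).apply(np.array(Q)/1000)+[p[0],p[1],p[2]+.063]; return tf(S,Q*1000)
r=lambda p:np.concatenate([np.concatenate([(proj(n,w(p,[a for a,_ in l]))-np.array([b for _,b in l])).ravel() for n,l in P.items()]),(np.array(p)-[0,0,.012,0,0,0])/[.01,.01,.02,.1,.3,.1]*.3])
s=least_squares(r,[0,0,.012,0,0,0]);p=s.x;print("x y z yaw pitch roll",p.round(4),"cost px",r(p).round(1).tolist()); print("clip_legs rel stand",R.from_euler("ZYX",p[3:]).apply([-.016,0,0])+p[:3], "world",w(p,[(-16,0,0)]))
for pf in((0,0,.015,0,0,0),(0,0,.002,0,0,0)): print(pf[2],np.round(r(pf),1).tolist()[:18])
E
```

```text
x y z yaw pitch roll [ 0.001   0.0019  0.0125  0.0211 -0.4032  0.0255] cost px [-0.2, -0.1, 1.7, 0.3, 1.0, -0.2, -0.1, 0.4, 0.0, -0.2, -0.3, -0.3, -0.8, -0.8, 0.2, -1.7, -0.3, 0.6, 0.0, 0.1, 0.0, 0.1, -0.4, 0.1]
clip_legs rel stand [-0.01373462  0.00158081  0.00617845] world [[0.61642979 0.03725573 0.06917845]]
0.015 [0.5, 1.1, 2.4, -3.7, 1.5, -5.4, 0.8, -4.0, 1.1, 0.2, 0.7, 0.3, -0.9, -1.2, 0.4, -1.4, -0.2, 1.2]
0.002 [0.9, 5.8, 2.8, 1.1, 1.8, -0.6, 1.1, 0.8, 1.4, 1.3, 0.8, 1.4, -0.6, -0.3, 0.7, -0.5, 0.0, 2.1]
```

The clip is off the collar: its origin is about 12 mm above the disc, tilted with the bow down by about 0.4 rad. The wedge is withdrawn, and I'll lay it back at its old place.

```bash
python3 go.py .5336 .2704 .15 -1.506
```

```text
turn [ 2.000e-04  1.000e-04 -3.794e-01] shift cm [-19.75  -1.41  -6.84] tcp [0.4591 0.087  0.0816] F [ 0.2 -0.7 -2.2] op 0.0187 t 16.1
```

Emit:
move_arm(
  rows=[
    [[0,0,0],[0,0,-2],1],
    [[0,0,0],[0,0,-4.5],1],
    [[0,0,0],[0,0,-6.8],1],
    [[0,0,-0.04],[-2,-0.1,-6.8],1],
    [[0,0,-0.09],[-4.5,-0.3,-6.8],1],
    [[0,0,-0.14],[-7,-0.5,-6.8],1],
    [[0,0,-0.19],[-9.5,-0.7,-6.8],1],
    [[0,0,-0.24],[-12,-0.8,-6.8],1],
    [[0,0,-0.29],[-14.5,-1,-6.8],1],
    [[0,0,-0.33],[-17,-1.2,-6.8],1],
    [[0,0,-0.36],[-19,-1.3,-6.8],1],
    [[0,0,-0.38],[-19.75,-1.4,-6.8],1],
    [[0,0,-0.38],[-19.75,-1.4,-6.8],1],
    [[0,0,-0.38],[-19.75,-1.4,-6.8],1],
  ],
)

```text
time_s: 17.27
tcp_pos: [0.5337, 0.2697, 0.149]
ee_rot: [0.73, -0.684, -0.0, 0.001]
contact_force: [-0.0, -0.4, -2.4]
opening: 0.0191
```

```bash
python3 go.py .5336 .2704 .0185 -1.506
```

```text
turn [ 0.002  -0.0009  0.0001] shift cm [-0.09 -0.02 13.04] tcp [0.5337 0.2697 0.149 ] F [-0.  -0.4 -2.4] op 0.0191 t 17.2667
```

Emit:
move_arm(
  rows=[
    [[0,0,0],[0,0,3],1],
    [[0,0,0],[0,0,6],1],
    [[0,0,0],[0,0,9],1],
    [[0,0,0],[0,0,11],1],
    [[0,0,0],[0,0,12.2],1],
    [[0,0,0],[0,0,12.7],1],
    [[0,0,0],[0,0,12.9],1],
    [[0,0,0],[0,0,13.05],1],
    [[0,0,0],[0,0,13.05],1],
    [[0,0,0],[0,0,13.05],1],
  ],
)

```text
time_s: 18.1
tcp_pos: [0.5345, 0.2703, 0.02]
ee_rot: [0.73, -0.684, 0.0, -0.001]
contact_force: [0.3, -0.1, -1.8]
opening: 0.019
```

```bash
python3 go.py .5336 .2704 .018 -1.506
```

```text
turn [-0.0011  0.0008 -0.0003] shift cm [-0.02  0.09  0.2 ] tcp [0.5345 0.2703 0.02  ] F [ 0.3 -0.1 -1.8] op 0.019 t 18.1
```

Emit:
move_arm(
  rows=[
    [[0,0,0],[0,0,0.1],1],
    [[0,0,0],[0,0,0.19],1],
    [[0,0,0],[0,0,0.19],1],
    [[0,0,0],[0,0,0.19],1],
    [[0,0,0],[0,0,0.19],0.5],
    [[0,0,0],[0,0,0.19],0.2],
    [[0,0,0],[0,0,0.19],0],
    [[0,0,0],[0,0,0.19],0],
    [[0,0,0],[0,0,0.19],0],
    [[0,0,0],[0,0,0.19],0],
    [[0,0,0],[0,0,-3],0],
    [[0,0,0],[0,0,-6],0],
    [[0,0,0],[0,0,-9],0],
    [[0,0,0],[0,0,-13],0],
    [[0,0,0],[0,0,-13],0],
  ],
)

```text
time_s: 19.35
tcp_pos: [0.5383, 0.272, 0.1567]
ee_rot: [0.73, -0.684, 0.003, -0.006]
contact_force: [1.0, 0.8, 0.4]
opening: 0.0855
```

```bash
python3 go.py .6150 .0369 .155 -1.885
```

```text
turn [-0.0122  0.0069  0.3791] shift cm [23.96 -6.13  0.14] tcp [0.5383 0.272  0.1567] F [1.  0.8 0.4] op 0.0855 t 19.35
```

Emit:
move_arm(
  rows=[
    [[0,0,0.04],[2.5,-0.6,0],0.35],
    [[0,0,0.1],[6,-1.5,0],0.35],
    [[0,0,0.16],[10,-2.5,0],0.35],
    [[0,0,0.22],[14,-3.6,0],0.35],
    [[0,0,0.28],[18,-4.6,0],0.35],
    [[0,0,0.34],[21.5,-5.5,0],0.35],
    [[0,0,0.37],[23.3,-6,0],0.35],
    [[0,0,0.379],[24,-6.1,0],0.35],
    [[0,0,0.379],[24,-6.1,0],0.35],
    [[0,0,0.379],[24,-6.1,0],0.35],
  ],
)

```text
time_s: 20.18
tcp_pos: [0.6097, 0.0354, 0.1485]
ee_rot: [-0.588, 0.809, 0.001, -0.0]
contact_force: [-0.3, -0.7, 0.2]
opening: 0.0555
```

```bash
python3 go.py .6154 .0365 .079 -1.885; python3 - <<'E'
from h import *
for n,f in(("scene","s7"),("top","t7")): cv2.imwrite(f"pics/{f}.png",read_camera(n)[:,:,::-1])
E
```

```text
turn [0.0023 0.0007 0.0001] shift cm [-0.27 -0.52  6.95] tcp [0.6097 0.0354 0.1485] F [-0.3 -0.7  0.2] op 0.0555 t 20.1833
```

Emit:
move_arm(
  rows=[
    [[0,0,0],[-0.15,-0.3,0],0.35],
    [[0.002,0,0],[-0.27,-0.52,1],0.35],
    [[0.002,0,0],[-0.27,-0.52,2.5],0.35],
    [[0.002,0,0],[-0.27,-0.52,4],0.35],
    [[0.002,0,0],[-0.27,-0.52,4.5],0.35],
    [[0.002,0,0],[-0.27,-0.52,4.5],0.35],
    [[0.002,0,0],[-0.27,-0.52,4.5],0.35],
    [[0.002,0,0],[-0.27,-0.52,4.5],0.35],
  ],
)

```text
time_s: 20.95
tcp_pos: [0.6166, 0.0359, 0.1043]
ee_rot: [-0.588, 0.809, -0.001, 0.001]
contact_force: [-0.2, -0.3, 0.5]
opening: 0.0558
```

```bash
python3 go.py .6154 .0365 .079 -1.885
```

```text
turn [-0.0024  0.0003  0.0004] shift cm [-0.02  0.14  2.53] tcp [0.6166 0.0359 0.1043] F [-0.2 -0.3  0.5] op 0.0558 t 20.95
```

Emit:
move_arm(
  rows=[
    [[0,0,0],[0,0.14,0.8],0.35],
    [[0,0,0],[0,0.14,1.5],0.35],
    [[0,0,0],[0,0.14,2],0.35],
    [[0,0,0],[0,0.14,2.3],0.35],
    [[0,0,0],[0,0.14,2.5],0.35],
    [[0,0,0],[0,0.14,2.5],0.35],
    [[0,0,0],[0,0.14,2.5],0.35],
  ],
)

```text
time_s: 21.53
tcp_pos: [0.6147, 0.036, 0.0786]
ee_rot: [-0.588, 0.809, -0.0, 0.0]
contact_force: [0.2, -0.2, 0.0]
opening: 0.0555
```

```bash
python3 go.py .6154 .0365 .079 -1.885
```

```text
turn [-0.0009 -0.0001 -0.    ] shift cm [-0.06 -0.05 -0.04] tcp [0.6147 0.036  0.0786] F [ 0.2 -0.2  0. ] op 0.0555 t 21.5333
```

Emit:
move_arm(
  rows=[
    [[0,0,0],[-0.03,0,0],0.5],
    [[0,0,0],[-0.03,0,0],0.6],
    [[0,0,0],[-0.03,0,0],0.7],
    [[0,0,0],[-0.03,0,0],0.8],
    [[0,0,0],[-0.03,0,0],1],
    [[0,0,0],[-0.03,0,0],1],
    [[0,0,0],[-0.03,0,0],1],
    [[0,0,0],[-0.03,0,0],1],
  ],
)

```text
time_s: 22.2
tcp_pos: [0.615, 0.0364, 0.0789]
ee_rot: [-0.588, 0.809, -0.001, 0.0]
contact_force: [-0.1, -0.1, 0.5]
opening: 0.0277
```

```bash
python3 go.py .6154 .0365 .11 -1.885
```

```text
turn [-0.0014  0.0001 -0.    ] shift cm [-0.02 -0.04 -3.11] tcp [0.615  0.0364 0.0789] F [-0.1 -0.1  0.5] op 0.0277 t 22.2
```

Emit:
move_arm(
  rows=[
    [[0,0,0],[0,0,-0.2],1],
    [[0,0,0],[0,0,-0.5],1],
    [[0,0,0],[0,0,-0.9],1],
    [[0,0,0],[0,0,-1.4],1],
    [[0,0,0],[0,0,-2],1],
    [[0,0,0],[0,0,-2.7],1],
    [[0,0,0],[0,0,-3.5],1],
    [[0,0,0],[0,0,-4.5],1],
    [[0,0,0],[0,0,-6],1],
    [[0,0,0],[0,0,-7.5],1],
    [[0,0,0],[0,0,-9],1],
    [[0,0,0],[0,0,-9],1],
  ],
)

```text
time_s: 23.2
tcp_pos: [0.6168, 0.0363, 0.173]
ee_rot: [-0.588, 0.809, -0.003, 0.003]
contact_force: [1.1, -0.4, -0.2]
opening: 0.0277
```

```bash
python3 go.py .4903 -.2319 .17 -1.885;  python3 - <<'E'
from ov import *
s=np.ascontiguousarray(read_camera("scene")[:,:,::-1]);t=np.ascontiguousarray(read_camera("top")[:,:,::-1]); cv2.imwrite("pics/s8.png",s)
M=np.zeros((600,800,3),np.uint8)
M[:455,:455]=view("scene",s,248,155,65,65,7,[],2.0)
M[:400,460:800]=view("top",t,380,190,68,80,5,[],2.5)
M[405:600,460:800]=cv2.resize(view("scene",s,195,275,100,45,4,[],1.2),(340,195))
cv2.imwrite("pics/g8.png",M)
E
```

```text
turn [-0.0081  0.0018  0.0001] shift cm [29.42  3.75  0.21] tcp [0.6168 0.0363 0.173 ] F [ 1.1 -0.4 -0.2] op 0.0277 t 23.2
```

View pics/g8.png

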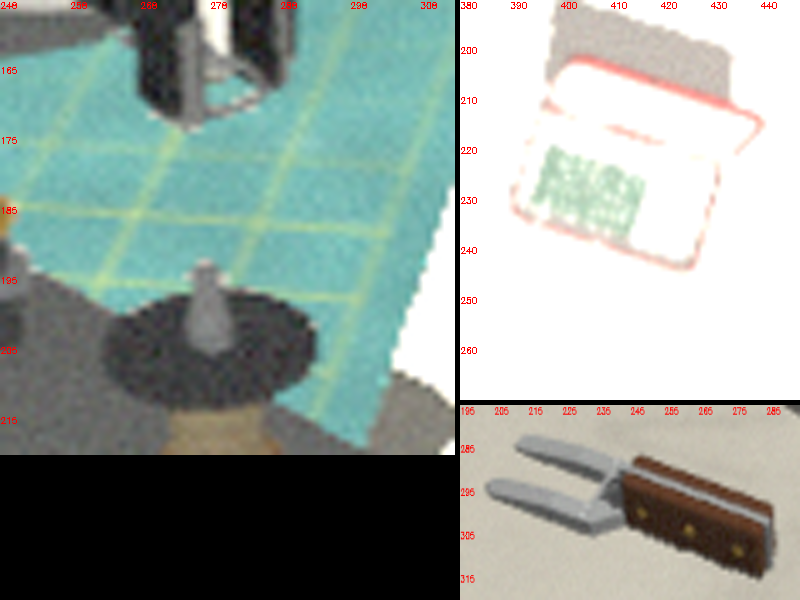

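```bash
python3 - <<'E'
from h import *
a=-.3148;u=np.array([np.cos(a),np.sin(a),0]);tc=np.array([.6168,.0363,.173])
for uv in((279.5,170.5),(281,170),(282,169),(283,168)):
    r=least_squares(lambda q:proj("scene",tc+q[0]*u+[0,0,q[1]])[0]-uv,[-.01,-.01]).x*1000; print(uv,"bow dx,dz from TCP mm",r.round(1))
for q in((-14,-8),(-14,-15),(0,-14)): print(q,proj("scene",tc+u*q[0]/1000+[0,0,q[1]/1000]))
t=cv2.imread("pics/s8.png")[155:180,262:295]; cv2.imwrite("/tmp/x.png",t)
print(t.mean(2).astype(int)[5:22,4:])
E
```

```text
(279.5, 170.5) bow dx,dz from TCP mm [  0.9 -18.6]
(281, 170) bow dx,dz from TCP mm [ -4.3 -15.4]
(282, 169) bow dx,dz from TCP mm [ -7.9 -11.6]
(283, 168) bow dx,dz from TCP mm [-11.5  -7.8]
(-14, -8) [[283.78170231 168.45283302]]
(-14, -15) [[283.96451506 171.29880284]]
(0, -14) [[279.64907692 168.78335842]]
[[ 56  37  24  22  16  23  21  43  58  65  58  96 121 128  88  26  17  20
   18  15  26  46  59  48  65  80  79  81  82]
 [ 64  42  25  19  21  21  29  43  59  67  54  65 103 127  96  37  20  16
   13  15  24  44  60  47  63  83  79  80  81]
 [ 81  60  23  31  21  23  17  43  61  61  51  59  74 107  94  41  27  21
   24  19  16  34  51  50  69  80  78  82  82]
 [ 81  61  28  28  24  26  21  33  55  64  54  66  74  69  71  62  46  37
   17  24  19  27  57  67  76  83  81  80  83]
 [ 78  60  25  27  18  28  18  38  58  65  53  67  77  74  72  67  68  56
   38  22  21  34  57  75  81  78  81  80  84]
 [ 80  54  25  15  25  27  21  39  55  64  51  74  87  82  83  62  39  54
   57  39  25  33  56  74  77  82  80  81  83]
 [ 80  57  21  25  17  24  28  35  57  65  55  58  69  71  80 
[... 569 characters left out ...]
 40  43  59  61  65  56  63  67  82  85  83  85
   86  86  83  84  82  83  86  91  85  85  81]
 [ 80  80  81  82  80  84  77  69  67  70  67  73  80  80  82  80  83  82
   85  86  84  83  83  82  87  90  83  84  84]
 [ 83  82  82  80  81  85  87  90  74  92  92  83  81  83  80  77  79  81
   82  84  80  82  84  88  86  85  86  83  82]
 [ 83  85  82  84  84  86  87  90  85  78  79  79  79  80  78  78  78  81
   82  79  82  84  85  84  92  87  88  85  82]
 [ 84  86  87  83  86  88  87  88  84  81  80  79  78  80  77  81  81  81
   81  82  82  85  88  91  90  92  89  89  84]
 [ 89  87  88  85  85  91  91  86  85  80  81  82  83  79  80  78  80  82
   78  82  78  81  86  92  88  86  87  84  83]]
```

The clip is in the gripper with its bow at about (282,169), the spindle is bare, and the wedge lies flat at its place. The tin hasn't moved, so I'll carry the clip there.

```bash
python3 go.py .4808 -.2288 .17 -1.889
```

```text
turn [-0.0028  0.0003  0.004 ] shift cm [29.37  4.57 -0.05] tcp [0.615  0.0364 0.1697] F [-0.5 -0.1 -1.1] op 0.0275 t 23.3
```

Emit:
move_arm(
  rows=[
    [[0,0,0],[1,0.2,0],1],
    [[0,0,0],[3,0.5,0],1],
    [[0,0,0],[5.5,0.9,0],1],
    [[0,0,0],[8,1.2,0],1],
    [[0,0,0],[10.5,1.6,0],1],
    [[0,0,0],[13,2,0],1],
    [[0,0,0],[15.5,2.4,0],1],
    [[0,0,0],[18,2.8,0],1],
    [[0,0,0],[20.5,3.2,0],1],
    [[0,0,0],[23,3.6,0],1],
    [[0,0,0.004],[25.5,4,0],1],
    [[0,0,0.004],[27.5,4.3,0],1],
    [[0,0,0.004],[28.8,4.5,0],1],
    [[0,0,0.004],[29.4,4.6,0],1],
    [[0,0,0.004],[29.4,4.6,0],1],
    [[0,0,0.004],[29.4,4.6,0],1],
  ],
)

```text
time_s: 24.63
tcp_pos: [0.48, -0.2285, 0.1683]
ee_rot: [-0.586, 0.81, 0.0, 0.0]
contact_force: [-0.5, 0.5, -0.9]
opening: 0.0274
```

```bash
python3 go.py .4808 -.2288 .021 -1.889
```

```text
turn [-0.0002  0.0009 -0.0005] shift cm [ 1.000e-02 -8.000e-02  1.473e+01] tcp [ 0.48   -0.2285  0.1683] F [-0.5  0.5 -0.9] op 0.0274 t 24.6333
```

Emit:
move_arm(
  rows=[
    [[0,0,0],[0,-0.05,2.5],1],
    [[0,0,0],[0,-0.05,5],1],
    [[0,0,0],[0,-0.05,7.5],1],
    [[0,0,0],[0,-0.05,9.5],1],
    [[0,0,0],[0,-0.05,11],1],
    [[0,0,0],[0,-0.05,12.2],1],
    [[0,0,0],[0,-0.05,13.2],1],
    [[0,0,0],[0,-0.05,14],1],
    [[0,0,0],[0,-0.05,14.4],1],
    [[0,0,0],[0,-0.05,14.7],1],
    [[0,0,0],[0,-0.05,14.7],1],
    [[0,0,0],[0,-0.05,14.7],1],
  ],
)

```text
time_s: 25.63
tcp_pos: [0.4811, -0.2293, 0.0221]
ee_rot: [-0.586, 0.81, -0.001, 0.0]
contact_force: [-0.3, -0.2, 0.1]
opening: 0.0277
```

```bash
python3 go.py .4808 -.2288 .021 -1.889
```

```text
turn [-0.0019 -0.0002  0.0001] shift cm [-0.04  0.04  0.11] tcp [ 0.4811 -0.2293  0.0221] F [-0.3 -0.2  0.1] op 0.0277 t 25.6333
```

Emit:
move_arm(
  rows=[
    [[0,0,0],[0,0,0.1],1],
    [[0,0,0],[0,0,0.1],0.55],
    [[0,0,0],[0,0,0.1],0.55],
    [[0,0,0],[0,0,0.1],0.55],
    [[0,0,0],[0,0,0.1],0.55],
    [[0,0,0],[0,0,0.1],0.55],
    [[0,0,0],[0,0,-0.5],0.55],
    [[0,0,0],[0,0,-1.2],0.55],
    [[0,0,0],[0,0,-2.2],0.55],
    [[0,0,0],[0,0,-3.5],0.55],
    [[0,0,0],[0,0,-6],0.55],
    [[0,0,0],[0,0,-9],0.55],
    [[0,0,0],[0,0,-13],0.55],
    [[0,0,0],[0,0,-16],0.55],
    [[0,0,0],[0,12,-18],0.55],
    [[0,0,0],[0,12,-18],0.55],
    [[0,0,0],[0,12,-18],0.55],
    [[0,0,0],[0,12,-18],0.55],
    [[0,0,0],[0,12,-18],0.55],
  ],
)

```text
time_s: 27.22
tcp_pos: [0.3653, -0.1909, 0.2032]
ee_rot: [-0.586, 0.81, -0.002, 0.001]
contact_force: [1.1, -0.2, 0.7]
opening: 0.0382
```

```bash
python3 - <<'E'
from ov import *
s=np.ascontiguousarray(read_camera("scene")[:,:,::-1]);t=np.ascontiguousarray(read_camera("top")[:,:,::-1])
o=observe();print(o["time_s"],np.round(o["tcp_pos"],3),o["opening"],np.round(o["contact_force"],1))
M=np.zeros((600,800,3),np.uint8)
M[:350,:420]=view("scene",s,340,145,60,50,7,[],1.8)
M[:350,425:795]=cv2.resize(view("top",t,380,190,62,60,6,[],1.8),(370,350))
M[355:600,:392]=cv2.resize(s,(392,245)); M[355:600,400:792]=cv2.resize(t,(392,245))
cv2.imwrite("pics/g9.png",M)
E
```

```text
27.3167 [ 0.367 -0.192  0.203] 0.03836734136526088 [-0.  -0.8 -0.3]
```

View pics/g9.png

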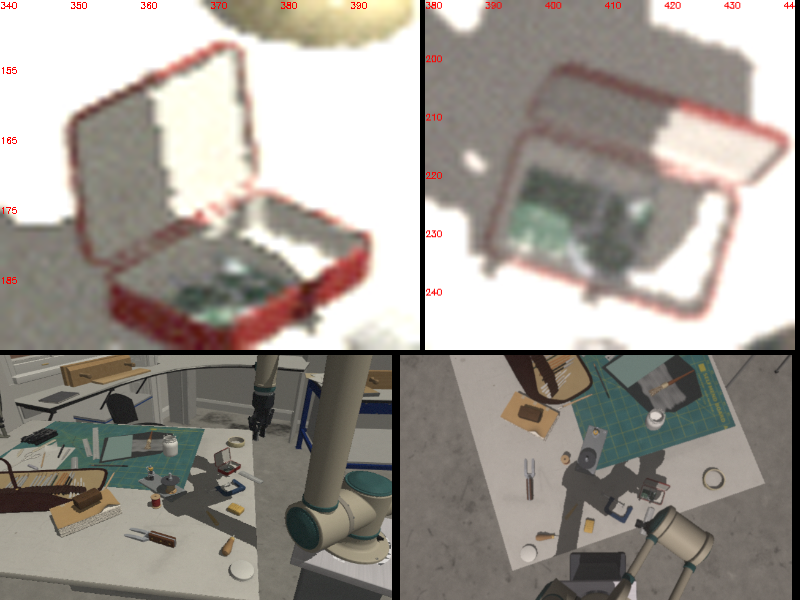

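```bash
python3 - <<'E'
from ov import *
T=(.4903,-.2319,-.3184); a=read_camera("scene")[:,:,::-1];b=cv2.imread("pics/s7.png"); at=read_camera("top")[:,:,::-1];bt=cv2.imread("pics/t7.png")
def red(im,n,x,z):
    out=[]
    for y in range(-45,46,6):
        u,v=proj(n,tf(T,[(x,y,z)]))[0]; p=im[int(v)-1:int(v)+3,int(u)-1:int(u)+3].reshape(-1,3).astype(float); out.append(round(float((p[:,2]/(p[:,1]+1)).max()),2))
    return out
for nm,n,im in(("scene now",'scene',a),("scene before",'scene',b),("top now",'top',at),("top before",'top',bt)):
    print(nm,"-x rim",red(im,n,-31,17)); print("   +x rim",red(im,n,31,17))
E
```

```text
scene now -x rim [1.12, 1.65, 2.59, 2.97, 2.97, 2.97, 2.87, 2.78, 2.78, 2.76, 2.76, 2.69, 2.69, 2.64, 2.55, 3.06]
   +x rim [1.3, 1.49, 1.49, 1.49, 1.33, 1.56, 1.56, 1.56, 1.45, 1.34, 1.34, 1.26, 1.26, 1.35, 1.35, 1.34]
scene before -x rim [1.11, 1.67, 2.67, 3.27, 3.03, 3.03, 3.07, 2.64, 2.66, 3.11, 2.74, 2.74, 2.81, 2.81, 2.93, 2.93]
   +x rim [1.28, 1.28, 1.28, 1.27, 1.33, 1.58, 1.58, 1.51, 1.49, 1.49, 1.48, 1.33, 1.45, 1.64, 1.64, 1.64]
top now -x rim [1.23, 1.23, 1.3, 1.29, 1.29, 1.28, 1.15, 1.16, 1.26, 1.31, 1.31, 1.34, 1.32, 1.28, 1.19, 1.17]
   +x rim [1.27, 1.27, 1.25, 1.25, 1.24, 1.27, 1.27, 1.2, 1.19, 1.19, 1.19, 1.16, 1.16, 1.16, 1.23, 1.2]
top before -x rim [1.25, 1.25, 1.31, 1.29, 1.3, 1.3, 1.24, 1.29, 1.26, 1.28, 1.29, 1.32, 1.32, 1.24, 1.24, 1.22]
   +x rim [1.25, 1.28, 1.28, 1.26, 1.22, 1.26, 1.26, 1.27, 1.28, 1.29, 1.29, 1.23, 1.23, 1.27, 1.33, 1.33]
```

```bash
python3 - <<'E'
from ov import *
T=(.4903,-.2319,-.3184);c,s=np.cos(T[2]),np.sin(T[2])
im=read_camera("top").astype(float);sc=read_camera("scene").astype(float)
L=lambda im,n,x,y,z:cv2.remap(im.astype(np.float32),*[np.float32([[k]]) for k in proj(n,tf(T,[(x,y,z)]))[0]],cv2.INTER_LINEAR)[0,0]
for y in(-12,-8,-4,0,4,8):
    print(y,"top x -36..28 step 4 (grey, r-g)",[(int(v.mean()),int(v[0]-v[1])) for v in(L(im,"top",x,y,8) for x in range(-36,29,4))])
E
```

```text
-12 top x -36..28 step 4 (grey, r-g) [(160, 7), (148, 9), (94, 12), (81, 3), (96, 3), (95, 1), (66, 0), (62, 1), (61, 1), (55, 0), (52, -1), (66, -3), (83, -4), (81, 0), (73, 2), (72, 3), (77, 11)]
-8 top x -36..28 step 4 (grey, r-g) [(160, 7), (146, 9), (87, 9), (74, 5), (66, 1), (54, -1), (52, -2), (55, -2), (62, 0), (61, 1), (64, 0), (91, -1), (101, -1), (80, 1), (75, 3), (75, 4), (65, 7)]
-4 top x -36..28 step 4 (grey, r-g) [(142, 7), (121, 7), (76, 10), (74, 3), (59, 1), (49, -2), (51, 0), (52, -1), (59, 0), (58, 0), (57, 0), (66, 0), (71, 0), (74, 2), (77, 3), (79, 4), (67, 8)]
0 top x -36..28 step 4 (grey, r-g) [(134, 7), (92, 5), (70, 11), (77, 4), (68, 1), (51, -2), (52, -1), (46, -2), (54, -1), (50, -2), (49, -1), (50, -1), (57, 0), (73, 1), (79, 4), (79, 3), (64, 9)]
4 top x -36..28 step 4 (grey, r-g) [(146, 7), (135, 10), (99, 20), (98, 5), (96, 2), (56, -2), (51, -2), (52, -1), (59, 1), (57, 1), (57, 0), (58, 0), (62, 0), (73, 2), (78, 3), (77, 5), (64, 8)]
8 top x -36..28 step 4 (grey, r-g) [(158, 7), (149, 11), (103, 24), (95, 6), (110, 1), (87, -5), (76, -3), (55, -1), (66, 0), (63, 1), (63, 0), (61, 0), (61, 0), (71, 1), (76, 3), (76, 3), (62, 8)]
```

```bash
python3 -c "
from bench import *
o=observe();print(o['time_s'],o['contact_force'],close_job())"
```

```text
the job is handed in; nothing more can be done
27.5167 [ 0.99730829 -0.08509821 -0.3763616 ] None
```

I wedged the clip up over the collar, laid the wedge flat back at its old place, put the clip in the tin and handed the job in at about 27.5 s. No verdict was reported.

- **Wedging:** I slid the wedge flat along the disc. The wrist force along the push peaked at about 5 N and the vertical force at about 8 N. The push dropped to about 1 N once the tips were past about 22 mm, which I took as the clip springing off. I went on to 42 mm before withdrawing.
- **Clip after springing:** The camera fit put its origin about 12 mm above the disc. It was tilted about 0.4 rad with the bow down, where the notes say about level. I couldn't see its height while the wedge was still under it, so I inferred that step from the force drop.
- **Last checks:** Pictures show the spindle bare, the wedge flat on the table, and the red reel and G clamp where they were. The tin is upright with its rim unbroken and the clip inside, its bow about 4 to 6 mm in from the rim. The arm was clear of everything.
- **Not confirmed:** The clip was in shadow, so I didn't measure that it lies fully flat. One weak colour check dipped slightly next to the bow, but a finer one showed the rim clear.

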